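# Push an empty glue bottle through the sprung flap of a scrap box

## Robot

A 6-joint arm with a two-finger parallel gripper is mounted at the origin on the work surface. World frame = base frame: x ahead of the robot, y to its left, z up, the work surface at z = 0. Lengths are in m, angles in rad, forces in N, time in s.
With the tool pointing down it reaches from about 0.4 to 0.825 m from the base axis. Payload 7 kg.
Tool frame: the origin (TCP) lies midway between the tips of the shut fingers; the grasp point (between the pads) lies grip_depth behind it (grip_depth is the distance from the TCP to the grasp point, in m); z points along the fingers, y is the direction in which the jaws open and shut (so a half turn about z gives the same grasp; the last joint's range is limited). The gripper opens to 88 mm and grips with 3 to 60 N. Pads are 19 mm wide; open, the fingers measure 130 mm over their backs; the gripper's body (78 mm by 193 mm) begins 47 mm behind the grasp point.
Start: joints at [1.552, 0.359, 0.012, 0, -1.224, -0.288], TCP at [0.204, 0.643, 0.227] pointing down, gripper open.
Joint ranges: [-3.07, 3.07], [-1.43, 2.12], [-1.02, 1.25], [-3.03, 1.67], [-3.05, -0], [-3.03, 3.03]. Speed limits (rad/s): [2.39, 2.39, 3.01, 3.14, 3.14, 3.14].

## Interface

Orientations are given as a rotation vector (axis times angle).
In Python, from workcell import get_obs, snapshot, job_done, cut_out, grip_depth gives the robot as it stands.
- The arm moves only by the tool jog_arm, never from a script. Its argument "increments" is a list of rows, each a list of 6 numbers: the shift along the world's x, y, z in mm, then the turn, a rotation vector about the world's x, y, z in rad. In form: [[x, y, z, wx, wy, wz], ...]. A call has 1 to 8 rows; each row shifts and turns the commanded pose from where the row before left it; what a row does not reach is not made up. A row lasts 1/12 s, in which the tool goes at most 41.7 mm and 7.16 degrees, less where a joint would pass 70% of its speed; a pose out of reach is approached as far as the arm can. A call is refused whole if a number of a shift passes 41.7 or a number of a turn 0.125, either way. A call with a gripper value outside its range is refused whole. "grip" is the opening in per cent of the stroke, from 0 (shut) to 100 (fully open), set as the call begins (left out, the last holds). The fingers move at their own pace and stop on an object; the grip force is fixed at half the most. Time passes only in rows, so rows that do not move let the fingers close. It gives the time, the measured TCP pose, the force and the opening at its end, in the units of the state.
- get_obs(): the state, without advancing time (a new reading comes with each control period).
- snapshot(name): name is "side" or "top" or "wrist"; returns a dict with "frame" (420x560x3 uint8, red, green, blue), "depth" (420x560 float32, m along the optical axis (not along the pixel's ray), 0 where there is no reading), "mtx" (3x3 intrinsics, pixels), "k1" (the pictures are not rectified: a ray, as slopes to the right and down, at radius r is drawn at 1 + k1 r^2 times it, then the intrinsics apply), "xyz" and "orientation" of the camera in the world. Camera axes: x right, y down, z forward; pixel columns grow to the right and rows downward; lengths in m; the calibration is good to about 2 mm. A picture is of the moment at which its call begins.
- job_done(): hands the job in, once; it reports no verdict.
Trained networks look in a picture, given as the dict that the camera call returned (one of the last four; its "shot" number tells which), for a name from the list of things; names that differ only in an ending like _2 or _b are one class to them, and where a whole thing is asked for, a point or a joint stands for the part that bears it (a point fixed in the world has none). Each returns a list of dicts, best first, with "p" (0 to 1); they miss things now and then, are a little off and sometimes report something else, mostly with a low value. They report only what shows in the picture. A call takes as long as a camera call. They do not tell look-alikes from the thing itself.
- cut_out(picture, query): "region" (420x560 bool, what is visible of it) and "box" ([left, top, right, bottom] in pixels, round what is visible of it).
The state is a dict: "t": time; "qpos": joint angles; "joint_velocities": joint speeds; "joint_torque": joint torques, N m; "tcp_pos": TCP position; "tool_rot": TCP orientation; "wrist_force": force on the tool from outside, world axes, zero at the start; "ft_torque": the same for the moment, N m; "width": opening from 0.0 (shut) to 1.0 (fully open).
Only numpy, scipy, OpenCV 4.12 (cv2) and the standard library are available. Lean on these libraries where they do the work, as an engineer would, in place of code of your own. Each camera call takes 0.05 s, during which the arm holds its last target.

## Task

Post the empty glue bottle that lies in the trough into the scrap box: press the flap's push bar down with one finger to hold the sprung flap open, and while it is held open push the bottle along the trough with the other finger until it drops inside, then let the flap shut. Only push the bottle, gently: do not lift or squeeze it, and do not slide it onto the shut flap. Leave the other things where they stand.

Things in the scene. Friction and masses are not known exactly. Their poses are not given: they have to be found in the camera images.
- box: Scrap box, plywood with two clear walls, 280 (x) x 180 (y) x 140 mm high, fixed on the table. Origin: centre of underside. +x: the way things are pushed along the trough to the flap; +y: flap's hinge side; z up. Deck (top) at z = 140 mm, inner floor at 6. Near the robot, at y over 10 mm, the deck is a step lowered to z = 122, room for the push bar to go down.
- trough (a point): Point on the deck on the trough's centreline, at box x = -60, y = -29, z = 140 mm; axes as the box. The trough lies between two low rails, 7 mm high and 36 mm apart, parallel to box x, from box x = -138 to 12 mm, leading straight to the opening.
- opening (a point): Centre of the rectangular opening in the deck, at deck height (box x = 70, y = 4.5, z = 140 mm), 110 mm along box x (15 to 125) and 109 mm along box y (-50 to 59); the flap fills it, flush with the deck, when shut. Axes as the box.
- bottle: Empty glue bottle, 24 to 45 g, lying in the trough: white cylinder 30 mm in diameter, 50 mm long, with a tapered grey nozzle, 72 mm long in all. Origin: on its axis at mid-length; its x axis points to the nozzle, towards the flap; the flat base is 36 mm behind the origin. It may roll or shift 3 mm sideways in the trough.
- flap (a joint): Flap angle, rad: 0 shut, growing as it swings down into the box, stop at 0.75. Aluminium plate 108 x 106 mm, hinge axis parallel to box x at box y = 75 mm, 16 mm above the deck; its -y edge drops. A spring shuts it: 0.13 N m shut, 0.3 at the stop; pressing the bar down takes about 1.5 to 8 N. At 0.65 rad the bar's top is 14 mm above the deck, at the stop 10.
- push_bar (a point): On the axis of the push bar, at box x = -30 mm. Round steel bar, 16 mm thick, part of the flap, parallel to the trough, from box x = -137 to 79 mm, so it runs beside the bottle too. Flap shut: axis at box y = 35 mm, 34 mm above the deck. Pressed down, it opens the flap and shifts only 4 mm towards the trough. A finger can slide along it, the angle staying the same.
- glue_near: Bystander: upright glue bottle, 36 mm across, 110 mm tall, standing on the table close beside the scrap box on its clear-walled -y side. Origin: centre of underside.
- mixing_cup: Bystander: small white mixing cup, 48 mm across, 50 mm tall, on the table close beside the scrap box on its +y side. Origin: centre of underside.
- sanding_block: Bystander: small cork sanding block 45 x 24 x 14 mm, lying on the deck of the scrap box, beside the flap on the -y side. Origin: centre of underside.
- glue_left: Bystander: upright glue bottle, 42 mm across, 120 mm tall, out on the table. Origin: centre of underside.
- glue_right: Bystander: upright glue bottle, 42 mm across, 120 mm tall, out on the table. Origin: centre of underside.
- jar: Bystander: squat amber jar, 56 mm across, 60 mm tall, out on the table. Origin: centre of underside.
- balsa_block: Bystander: balsa stick 130 x 30 x 20 mm lying on the table. Origin: centre of underside.
There are look-alikes about, which are no part of the job. Leave any brown, purple or red look-alike of the bottle alone.

How it is judged:
On the way, in this order (a step that is already met when the one before it is completed fails the run):
1. the flap is held open while the bottle still lies on the deck short of the opening (value of joint flap above 0.4 rad and height (world z) of bottle above 0.145 m and x of bottle in the frame of box below 0.01 m), for 0.2 s.
2. the bottle has dropped into the box (height (world z) of bottle below 0.1 m and x of bottle in the frame of box between -0.14 and 0.14 m and y of bottle in the frame of box between -0.09 and 0.09 m), for 0.1 s.
At the end, for the whole second after the job is handed in: The bottle's centre is within the box's walls and lower than 100 mm above the table, it is at rest (under 30 mm/s), and the flap is shut (under 0.06 rad) (all of step 2 and value of joint flap below 0.06 rad and linear speed of bottle below 0.03 m/s); the robot touches nothing.
It fails at once if the bottle is lifted: its centre 18 mm above its resting height in the trough (height (world z) of bottle above 0.173 m).
It fails at once if the bottle is squeezed or rammed: over 15 N from the fingers (contact force between the fingers and bottle above 15 N).
It fails at once if the bottle is slid onto the shut flap: its centre over the opening at deck height with the flap open less than 0.25 rad (x of bottle in the frame of box above 0.02 m and height (world z) of bottle above 0.135 m and value of joint flap below 0.25 rad).
It fails at once if a bystander is moved more than 25 mm or tipped over (distance of any of glue_near, mixing_cup, sanding_block, glue_left, glue_right, jar, balsa_block from where it was at the start of the episode above 0.025 m or angle between any of glue_near, mixing_cup, sanding_block, glue_left, glue_right, jar, balsa_block's own z axis and vertical above 0.5 rad).
It also fails if it takes over 40 s, if anything falls off the work surface, if the arm or the gripper's body presses on something with over 40 N, if the wrist force passes 120 N, or if a joint passes its speed limit or range.

## Working session

There is one attempt and no reset: what is moved stays moved. The work goes in short steps, Python scripts to look and compute and a tool call to move; the robot and the scene stay as the last step left them, time stands still between calls to the robot, and variables do not carry over. Pictures are saved under pics/ and viewed, and the job is handed in when it is done.

Besides the shell and the picture viewer there is one more tool, called after ">>>" as a command line: name --pt "numbers of a row" for each row, then --argument value for the rest. jog_arm: Moves the arm, as the interface text tells. Its arguments: {"type":"object","properties":{"increments":{"type":"array","items":{"type":"array","items":{"type":"number"}}},"grip":{"type":"number"}},"required":["increments"]}

```bash
ls; mkdir -p pics; cat > h.py <<'E'
import numpy as np, cv2
from scipy.spatial.transform import Rotation as R
from workcell import *
def cam(s):
    o=np.array(s["orientation"],float)
    M=o if o.shape==(3,3) else R.from_rotvec(o).as_matrix()
    return M,np.array(s["xyz"])
def cloud(s):
    h,w=s["depth"].shape
    u,v=np.meshgrid(np.arange(w),np.arange(h))
    k=np.array(s["mtx"]);xd=(u-k[0,2])/k[0,0];yd=(v-k[1,2])/k[1,1]
    x,y=xd.copy(),yd.copy()
    for _ in range(15):
        f=1+s["k1"]*(x*x+y*y);x=xd/f;y=yd/f
    d=s["depth"];P=np.stack([x*d,y*d,d],-1)
    M,t=cam(s);W=P@M.T+t;W[d==0]=np.nan
    return W
def save(s,n,crop=None,scale=1):
    f=s["frame"][...,::-1]
    if crop: f=f[crop[1]:crop[3],crop[0]:crop[2]]
    cv2.imwrite("pics/"+n,cv2.resize(f,None,fx=scale,fy=scale,interpolation=cv2.INTER_CUBIC))
E
python3 - <<'E'
from h import *
import pickle
print(get_obs(), grip_depth)
for n in ["side","top","wrist"]:
    s=snapshot(n); save(s,n+"0.png"); pickle.dump(s,open(n+"0.pkl","wb"))
    print(n,s["xyz"],s["orientation"],s["k1"])
    for q in ["bottle","box","push_bar","glue_near","mixing_cup","sanding_block"]:
        try:
            for r in cut_out(s,q)[:3]: print(q,round(r["p"],2),r["box"])
        except Exception as e: print(q,e)
E
```

```text
pics
{'t': 0.0, 'qpos': array([ 1.55205808e+00,  3.59405341e-01,  1.10652895e-02, -3.32317910e-04,
       -1.22410871e+00, -2.88118457e-01]), 'joint_velocities': array([ 6.56894868e-04, -7.47799680e-05, -6.81028798e-05,  1.57598265e-03,
        2.66607408e-04,  1.76310205e-03]), 'joint_torque': array([ 6.83572307e-04, -5.82715702e+01,  2.93057334e+01,  6.99730799e+00,
        7.06884879e-03, -1.45002259e-04]), 'tcp_pos': array([0.20376556, 0.64299825, 0.22561677]), 'tool_rot': array([ 3.10300132e+00, -4.80039440e-01, -1.37729744e-04]), 'wrist_force': array([ 0.35164574,  0.19883015, -0.45694904]), 'ft_torque': array([ 0.03555143,  0.06281565, -0.00569112]), 'width': 1.001013621910703} 0.0188
side [ 0.47313669 -0.70555611  0.91841708] [-2.40924144  0.08905705 -0.02082572] 0.038803753485090374
bottle 0.9 [363.1, 299.3, 391.4, 324.4]
bottle 0.79 [227.2, 314.4, 262.3, 332.1]
bottle 0.6 [271.5, 210.9, 299.2, 228.4]
box 0.63 [237.1, 166.8, 367.8, 289.0]
push_bar 0.77 [244.7, 169.5, 351.1, 219.4]
glue_near 0.65 [327.4, 245.1, 344.0, 275.7]
sanding_block 0.57 [339.2, 202.1, 356.9, 217.5]
top [0.36536324 0.00432349 1.4503346 ] [-2.17875005  2.12648659 -0.12128988] 0.023602834961301805
bottle 0.61 [364.3, 209.4, 385.1, 230.9]
bottle 0.57 [320.5, 285.5, 340.9, 302.1]
bottle 0.55 [366.9, 137.0, 383.8, 161.6]
box 0.64 [237.1, 134.8, 345.7, 264.4]
push_bar 0.81 [245.8, 146.0, 304.0, 248.5]
push_bar 0.71 [237.5, 135.7, 345.3, 264.2]
glue_near 0.66 [321.6, 164.7, 336.3, 184.7]
glue_near 0.34 [293.5, 139.0, 307.3, 161.3]
glue_near 0.23 [131.2, 192.2, 158.8, 218.9]
mixing_cup 0.67 [226.8, 186.3, 242.7, 206.2]
mixing_cup 0.57 [136.2, 234.3, 163.3, 254.1]
sanding_block 0.53 [295.6, 139.7, 308.3, 162.9]
wrist [0.28251068 0.61822869 0.38511219] [ 1.73424871 -2.37050092 -0.36922785] -0.059796598787195517
```

View pics/side0.png

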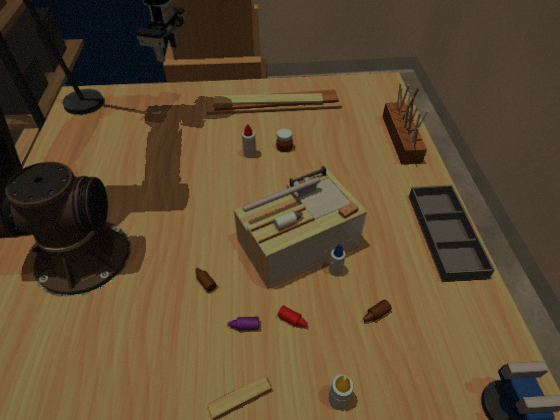

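View pics/top0.png

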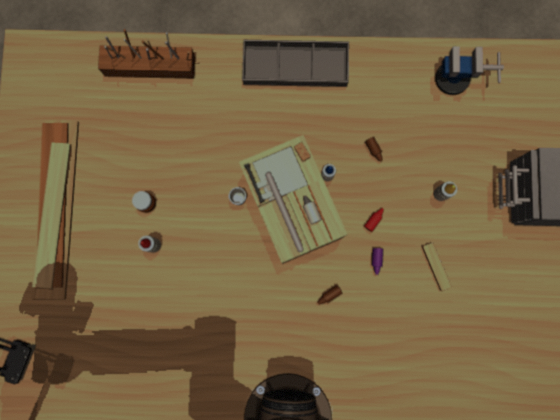

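```bash
python3 - <<'E'
from h import *
import pickle
s=pickle.load(open("top0.pkl","rb")); save(s,"top0c.png",(210,110,400,310),3)
s=pickle.load(open("side0.pkl","rb")); save(s,"side0c.png",(210,140,410,340),3)
E
```

```text
(no output)
```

View pics/top0c.png

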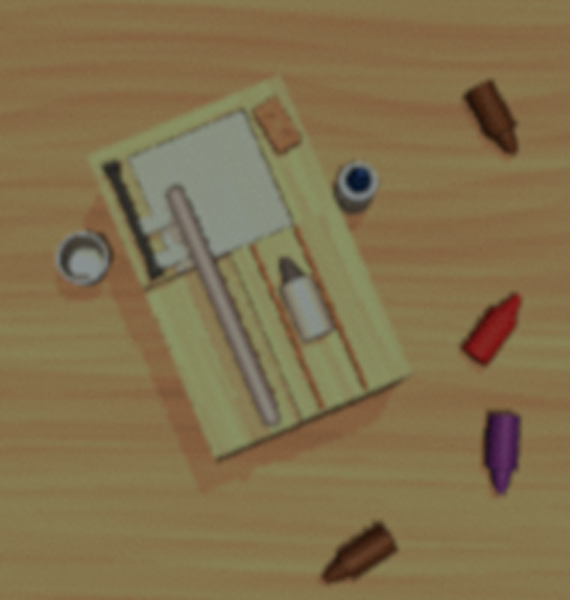

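View pics/side0c.png

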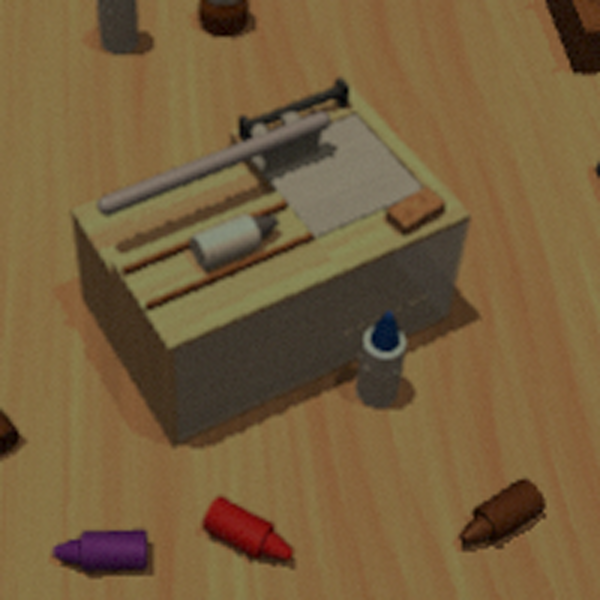

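The things that could be taken for the bottle, at top-camera pixels, are:
- white in the trough (311,210)
- red (375,219)
- purple (377,260)
- brown (374,149)
- brown (330,295)

The white one between the rails, with its grey nozzle towards the flap, is the bottle. The crops confirm it. Next I'll get the box pose.

```bash
python3 - <<'E'
from h import *
import pickle
from scipy.optimize import least_squares
s=pickle.load(open("top0.pkl","rb")); W=cloud(s)
for n in ("top","side"):
    s=pickle.load(open(n+"0.pkl","rb")); W=cloud(s)
    reg=np.zeros(W.shape[:2],bool)
    b=(225,120,360,280) if n=="top" else (225,150,380,300)
    reg[b[1]:b[3],b[0]:b[2]]=1
    m=reg&(W[...,2]>0.115)&(W[...,2]<0.21)
    lab,L,st,_=cv2.connectedComponentsWithStats(m.astype(np.uint8))
    k=1+np.argmax(st[1:,4]); m=L==k
    P=W[m]; print(n,st[k], "deck z",np.median(P[(P[:,2]>.13)&(P[:,2]<.15),2]))
    Q=P[(P[:,2]<.15)]
    # robust 2-98 rect
    r=cv2.minAreaRect((Q[:,:2]*1000).astype(np.float32)); print("rect",r)
    # bottle: white pix
    z=W[...,2]
    # bar: tall points
    T=P[P[:,2]>.172]; c=T[:,:2].mean(0); U,S,V=np.linalg.svd(T[:,:2]-c); print("tall",len(T),c,np.degrees(np.arctan2(V[0,1],V[0,0])),T[:,2].max(), (T[:,:2]-c)@V[0]@np.ones(1) if 0 else (((T[:,:2]-c)@V[0]).min(),((T[:,:2]-c)@V[0]).max()))
    np.save(n+"P.npy",P)
E
```

```text
top [ 239  134  108  128 7644] deck z 0.13973731227072617
rect ((574.6969604492188, 1.1762847900390625), (281.3734130859375, 180.00686645507812), 24.524946212768555)
tall 561 [0.53110955 0.01851902] -154.7954135387731 0.1906327335662692 (np.float64(-0.10982809134458126), np.float64(0.10422237576981357))
side [ 233  166  134   96 6699] deck z 0.13967037351881584
rect ((573.310546875, 0.85748291015625), (284.4976806640625, 183.14585876464844), 24.090356826782227)
tall 505 [0.52771004 0.01557567] -155.52751382877256 0.1852988761820864 (np.float64(-0.11028980727187783), np.float64(0.10254120686380878))
```

```bash
python3 - <<'E'
from h import *
a=np.radians(24.5);ex=np.array([np.cos(a),np.sin(a)]);ey=np.array([-ex[1],ex[0]])
c=np.array([.5742,.001])
print(R.from_rotvec([3.103,-.48,0]).as_matrix().round(3))
for n in ("top","side"):
    P=np.load(n+"P.npy");d=P[:,:2]-c;x=d@ex*1e3;y=d@ey*1e3;z=P[:,2]*1e3
    m=(y<-5)&(y>-55)&(z>152)&(x<10)&(x>-139); print(n,m.sum(),x[m].min(),np.percentile(x[m],[5,95]),x[m].max(),np.median(y[m]),z[m].max())
    m=(z>180); print("bar y",np.median(y[m]),"x",x[m].min(),x[m].max())
    m=(y>-75)&(y<12)&(z<150)&(x<0)
for px in (-118,-112,0,40):
    w=c+ex*px/1e3+ey*.002; print(px,w,np.hypot(*w))
E
```

```text
[[ 0.953 -0.302 -0.   ]
 [-0.302 -0.953 -0.002]
 [ 0.     0.002 -1.   ]]
top 292 -82.24352377478542 [-80.10488555 -18.72601819] -10.450975646943661 -28.452111032859037 175.02960695576286
bar y 34.84912834287656 x -134.16046212591579 71.89493726816218
side 295 -85.22082705570621 [-83.91873468 -22.17534994] -13.932825643153723 -33.941581889494195 173.04259306244384
bar y 34.79463875481408 x -136.70011734918708 73.53094409097392
-118 [ 0.46599518 -0.04611388] 0.46827128999125966
-112 [ 0.47145495 -0.04362572] 0.47346908504129176
0 [0.57337061 0.00281992] 0.5733775478734328
40 [0.60976906 0.01940765] 0.6100778383155285
```

>>> jog_arm --pt "11 -29 1 0 0 0.031" --pt "11 -29 1 0 0 0.031" --pt "11 -29 1 0 0 0.031" --pt "11 -29 1 0 0 0.031" --pt "11 -29 1 0 0 0.031" --pt "11 -29 1 0 0 0.031" --pt "11 -29 1 0 0 0.031" --pt "11 -29 1 0 0 0.031" --grip 47

```text
t: 1.72
tcp_pos: [0.2922, 0.41, 0.2348]
tool_rot: [-3.14, 0.09, -0.0]
wrist_force: [0.0, -0.2, -1.1]
width: 0.491
```

>>> jog_arm --pt "11 -29 1 0 0 0.031" --pt "11 -29 1 0 0 0.031" --pt "11 -29 1 0 0 0.031" --pt "11 -29 1 0 0 0.031" --pt "11 -29 1 0 0 0.031" --pt "11 -29 1 0 0 0.031" --pt "11 -29 1 0 0 0.031" --pt "11 -29 1 0 0 0.031"

```text
t: 2.38
tcp_pos: [0.3801, 0.178, 0.243]
tool_rot: [-3.126, -0.3, -0.001]
wrist_force: [0.4, 0.0, -0.2]
width: 0.466
```

>>> jog_arm --pt "11 -29 0 0 0 0.031" --pt "11 -29 0 0 0 0.031" --pt "11 -29 0 0 0 0.031" --pt "11 -29 0 0 0 0.031" --pt "11 -29 0 0 0 0.031" --pt "11 -28 0 0 0 0.031" --pt "11 -20 0 0 0 0.031" --pt "5 -10 0 0 0 0.022"

```text
t: 3.05
tcp_pos: [0.4626, -0.0257, 0.2427]
tool_rot: [3.07, 0.667, 0.001]
wrist_force: [0.2, -0.2, 0.1]
width: 0.473
```

```bash
python3 - <<'E'
from h import *
import pickle
o=get_obs();print(o["tcp_pos"],o["tool_rot"])
for n in ["side","wrist"]:
    s=snapshot(n); pickle.dump(s,open(n+"1.pkl","wb"))
    save(s,n+"1.png",(200,110,400,310) if n=="side" else None,3 if n=="side" else 1)
E
```

```text
[ 0.46262191 -0.02573363  0.24270694] [3.06960579e+00 6.67302219e-01 5.77543900e-04]
```

View pics/side1.png

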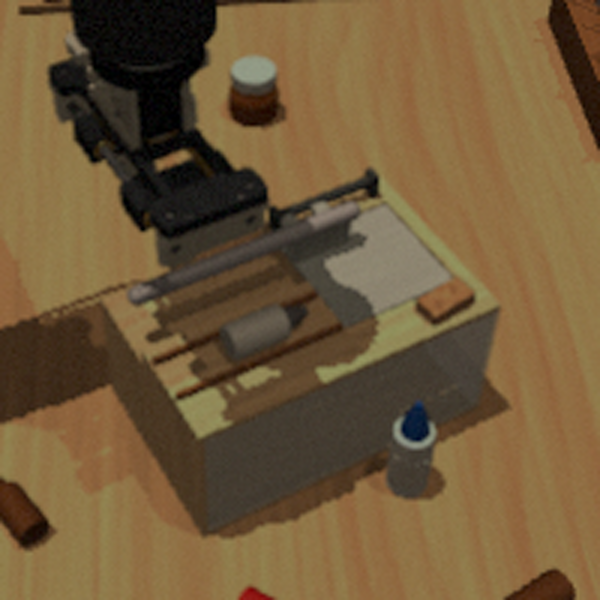

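View pics/wrist1.png

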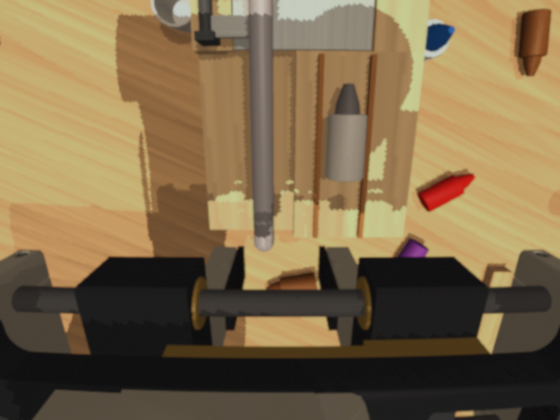

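```bash
python3 - <<'E'
from h import *
import pickle
s=pickle.load(open("wrist1.pkl","rb"));W=cloud(s)
a=np.radians(24.5);ex=np.array([np.cos(a),np.sin(a)]);ey=np.array([-ex[1],ex[0]])
c=np.array([.5742,.001]);d=W[...,:2]-c;x=d@ex*1e3;y=d@ey*1e3;z=W[...,2]*1e3
t=np.array([.46262,-.02573])-c;print("tcp box",t@ex*1e3,t@ey*1e3)
for r in (255,270,300,330):
    print(r,[(u,*np.round([x[r,u],y[r,u],z[r,u]]).astype(int)) if np.isfinite(z[r,u]) else u for u in (208,215,225,232,236,240,325,330,338,345,350,354)])
for r in range(60,230,30):
    zz=z[r,230:300];m=zz>170
    print("bar",r,np.mean(y[r,230:300][m]).round(1),np.nanmax(zz).round(1),x[r,262].round(1))
m=(z>150)&(z<178)&(y<-8)&(y>-50)&(x<5)&(x>-130);print("bottle",x[m].min(),np.percentile(x[m],[2,98]),np.median(y[m]),z[m].max(),m.sum())
r=(z>120)&(z<145)&(y<5)&(y>-92)&(x<-100); print("deck edge x",np.nanmin(x[r]))
E
```

```text
tcp box -112.61822898060603 21.94820724505318
255 [(208, np.int64(-230), np.int64(126), np.int64(1)), (215, np.int64(-102), np.int64(55), np.int64(257)), (225, np.int64(-101), np.int64(50), np.int64(259)), (232, np.int64(-102), np.int64(47), np.int64(257)), (236, np.int64(-103), np.int64(45), np.int64(254)), (240, np.int64(-103), np.int64(43), np.int64(254)), (325, np.int64(-103), np.int64(-1), np.int64(255)), (330, np.int64(-101), np.int64(-3), np.int64(258)), (338, np.int64(-101), np.int64(-7), np.int64(258)), (345, np.int64(-101), np.int64(-11), np.int64(258)), (350, np.int64(-101), np.int64(-14), np.int64(258)), (354, np.int64(-230), np.int64(-83), np.int64(0))]
270 [(208, np.int64(-102), np.int64(55), np.int64(273)), (215, np.int64(-102), np.int64(52), np.int64(273)), (225, np.int64(-102), np.int64(48), np.int64(272)), (232, np.int64(-103), np.int64(45), np.int64(270)), (236, np.int64(-103), np.int64(43), np.int64(271)), (240, np.int64(-107), np.int64(42), np.int64(264)), (325, np.int64(-103), np.int64(1), np.int64(270)), (330, np.int64(-103), np.int64(-2), np.int64(270)), (338,
[... 1013 characters left out ...]
p.int64(289)), (236, np.int64(-360), np.int64(92), np.int64(0)), (240, np.int64(-361), np.int64(86), np.int64(-1)), (325, np.int64(-360), np.int64(-47), np.int64(0)), (330, np.int64(-123), np.int64(0), np.int64(288)), (338, np.int64(-120), np.int64(-3), np.int64(292)), (345, np.int64(-110), np.int64(-3), np.int64(304)), (350, np.int64(-105), np.int64(-3), np.int64(311)), (354, np.int64(-101), np.int64(-3), np.int64(316))]
bar 60 35.0 183.3 0.3
bar 90 34.7 183.8 -18.4
bar 120 34.6 184.0 -37.9
bar 150 34.6 182.8 -58.1
bar 180 34.6 183.0 -79.6
bar 210 35.0 183.4 -102.5
bottle -83.8628521599059 [-81.89686803 -16.21862738] -26.353838412106263 172.05116341175025 3184
deck edge x -141.8328628019574
```

>>> jog_arm --pt "3 -6 0 0 0 0" --pt "3 -6 0 0 0 0" --pt "2 -5 -10 0 0 0" --pt "0 0 -15 0 0 0" --pt "0 0 -15 0 0 0" --pt "0 0 -10 0 0 0" --pt "0 0 0 0 0 0" --pt "0 0 0 0 0 0" --grip 55

```text
t: 3.82
tcp_pos: [0.4697, -0.0405, 0.1922]
tool_rot: [3.069, 0.668, -0.002]
wrist_force: [-0.1, 0.3, 0.8]
width: 0.553
```

```bash
cat >> h.py <<'E'
a_=np.radians(24.5);EX=np.array([np.cos(a_),np.sin(a_)]);EY=np.array([-EX[1],EX[0]]);C=np.array([.5742,.001])
def tb(p): d=np.array(p)[...,:2]-C; return d@EX*1e3,d@EY*1e3
E
python3 - <<'E'
from h import *
o=get_obs();print(o["tcp_pos"],tb(o["tcp_pos"]),o["width"],o["wrist_force"])
s=snapshot("side");save(s,"side2.png",(220,130,380,290),3.7)
s=snapshot("wrist");save(s,"wrist2.png")
E
```

```text
[ 0.46965355 -0.04053489  0.19217399] (np.float64(-112.35746092204805), np.float64(5.559568171249665)) 0.552755560615953 [-0.09051305  0.290854    0.79069791]
```

View pics/side2.png

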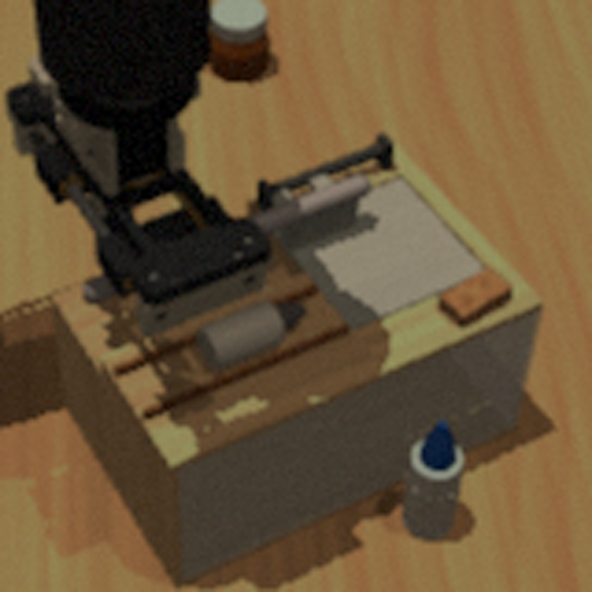

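View pics/wrist2.png

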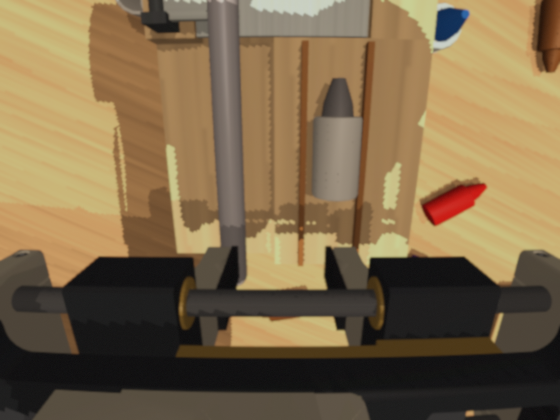

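```bash
python3 - <<'E'
from h import *
s=snapshot("wrist");W=cloud(s);x,y=tb(W);z=W[...,2]*1e3
for r in (248,252,258,265,272):
  for lo,hi in((185,250),(315,380)):
    m=(z[r,lo:hi]>190)&(z[r,lo:hi]<235); yy=y[r,lo:hi][m]; 
    if m.any(): print(r,lo,yy.min().round(1),yy.max().round(1),z[r,lo:hi][m].min().round(),np.median(x[r,lo:hi][m]).round(1),np.where(m)[0][[0,-1]]+lo)
for r in (120,160,200,230,240):
    zz=z[r,190:260];m=(zz>172)&(zz<190); print("bar",r,y[r,190:260][m].min(),y[r,190:260][m].max(),zz[m].max())
E
```

```text
248 185 29.3 45.1 197.0 -100.8 [207 237]
248 315 -34.3 -19.0 196.0 -100.7 [326 355]
252 185 29.6 45.1 194.0 -100.9 [205 238]
252 315 -34.1 -18.5 193.0 -100.9 [325 357]
258 185 29.4 45.0 195.0 -100.9 [202 238]
258 315 -33.8 -18.5 195.0 -100.9 [324 360]
265 185 29.3 46.0 197.0 -101.8 [197 238]
265 315 -34.9 -18.5 196.0 -102.0 [324 365]
272 185 29.4 44.9 193.0 -101.1 [195 239]
272 315 -34.0 -18.4 194.0 -101.0 [323 367]
bar 120 27.26208328692525 42.31812819754164 182.92094629618478
bar 160 27.205214227478173 42.93653431439008 183.40454206327942
bar 200 27.233241122575755 42.12985961351216 183.07821021141945
bar 230 27.44333843777264 42.00493901063555 182.5037680177828
bar 240 27.47673122574007 42.71736454840989 184.28510722420012
```

>>> jog_arm --pt "1.5 -3.2 0 0 0 0" --pt "0 0 -5 0 0 0" --pt "0 0 -5 0 0 0" --pt "0 0 -5 0 0 0" --pt "0 0 -5 0 0 0" --pt "0 0 0 0 0 0"

```text
t: 4.47
tcp_pos: [0.4715, -0.0438, 0.1718]
tool_rot: [3.07, 0.667, -0.0]
wrist_force: [1.1, -0.6, 2.1]
width: 0.549
```

>>> jog_arm --pt "0 0 -5 0 0 0" --pt "0 0 -5 0 0 0" --pt "0 0 -5 0 0 0" --pt "0 0 -4 0 0 0" --pt "0 0 0 0 0 0" --pt "0 0 0 0 0 0"

```text
t: 4.97
tcp_pos: [0.4719, -0.0439, 0.154]
tool_rot: [3.069, 0.668, 0.001]
wrist_force: [1.4, -2.6, 6.5]
width: 0.55
```

```bash
python3 - <<'E'
from h import *
o=get_obs();print(o["tcp_pos"],tb(o["tcp_pos"]),o["width"],o["wrist_force"])
s=snapshot("wrist");save(s,"wrist3.png");W=cloud(s);x,y=tb(W);z=W[...,2]*1e3
for r in (60,120,160,200):
    zz=z[r,150:290];m=(zz>144)&(y[r,150:290]>15)&(y[r,150:290]<50); 
    if m.any(): print("bar",r,y[r,150:290][m].min(),y[r,150:290][m].max(),zz[m].max())
s=snapshot("side");save(s,"side3.png",(220,130,380,290),3.7)
E
```

```text
[ 0.47188791 -0.0438652   0.15396192] (np.float64(-111.70533183796647), np.float64(1.6025340984982603)) 0.5501867083054941 [ 1.41786373 -2.64728746  6.52932415]
bar 60 24.741118011680392 39.942456909818276 156.035239783952
bar 120 24.649732501306456 39.429874679469364 155.53038229397484
bar 160 24.45096033773573 38.763810933620476 155.45860262654776
bar 200 24.31687178597043 39.854799232748675 155.35185478571026
```

View pics/side3.png

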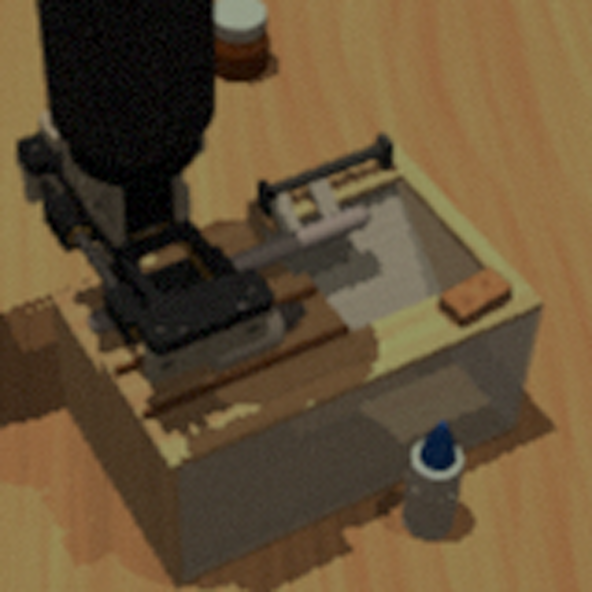

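View pics/wrist3.png

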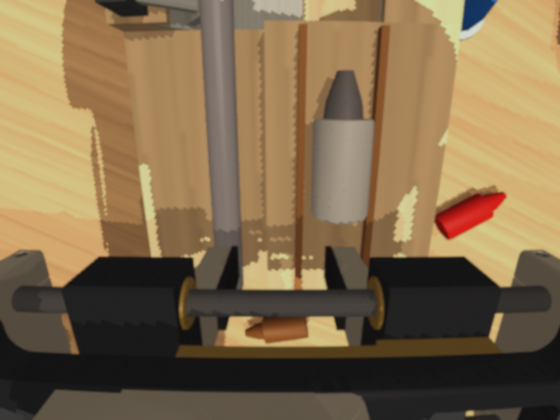

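The flap is open by about 0.65 rad: the bar top is at 154–155 mm, and both side and wrist pictures show it down. The bottle hasn't moved. Now I'll push it.

>>> jog_arm --pt "0 0 -1.5 0 0 0" --pt "3.6 1.65 0 0 0 0" --pt "3.6 1.65 0 0 0 0" --pt "3.6 1.65 0 0 0 0" --pt "3.6 1.65 0 0 0 0" --pt "3.6 1.65 0 0 0 0" --pt "3.6 1.65 0 0 0 0" --pt "3.6 1.65 0 0 0 0"

```text
t: 5.73
tcp_pos: [0.4949, -0.0326, 0.1518]
tool_rot: [3.07, 0.667, -0.006]
wrist_force: [-4.8, -2.1, 7.0]
width: 0.549
```

>>> jog_arm --pt "3.6 1.65 0 0 0 0" --pt "3.6 1.65 0 0 0 0" --pt "3.6 1.65 0 0 0 0" --pt "3.6 1.65 0 0 0 0" --pt "3.6 1.65 0 0 0 0"

```text
t: 6.15
tcp_pos: [0.5129, -0.0244, 0.1518]
tool_rot: [3.07, 0.667, -0.006]
wrist_force: [-5.3, -0.8, 6.8]
width: 0.546
```

```bash
python3 - <<'E'
from h import *
o=get_obs();print(o["tcp_pos"],tb(o["tcp_pos"]),o["width"],o["wrist_force"])
s=snapshot("wrist");save(s,"wrist4.png");W=cloud(s);x,y=tb(W);z=W[...,2]*1e3
for r in (60,120,160,200):
    zz=z[r,150:290];m=(zz>144)&(y[r,150:290]>15)&(y[r,150:290]<50); 
    if m.any(): print("bar",r,y[r,150:290][m].min(),y[r,150:290][m].max(),zz[m].max())
E
```

```text
[ 0.51287806 -0.02435146  0.15182042] (np.float64(-66.31367120023393), np.float64(2.360945445675456)) 0.5462257501054042 [-5.31489379 -0.84184813  6.82860285]
bar 60 25.116092724590022 39.44299295701251 153.40749905858465
bar 120 24.838271636489875 40.482011506364124 153.72196270225734
bar 160 24.859476417032845 39.6673463932944 154.06914168825463
bar 200 24.929435803581253 39.84030980386429 153.36657247015143
```

View pics/wrist4.png

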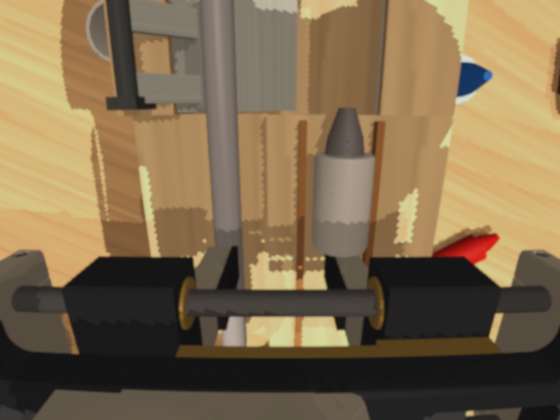

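>>> jog_arm --pt "3.65 1.6 0 0 0 0" --pt "3.65 1.6 0 0 0 0" --pt "3.65 1.6 0 0 0 0" --pt "3.65 1.6 0 0 0 0" --pt "3.65 1.6 0 0 0 0" --pt "3.65 1.6 0 0 0 0" --pt "3.65 1.6 0 0 0 0" --pt "3.65 1.6 0 0 0 0"

```text
t: 6.87
tcp_pos: [0.5421, -0.0115, 0.1519]
tool_rot: [-3.07, -0.667, 0.006]
wrist_force: [-4.9, -0.9, 5.3]
width: 0.548
```

```bash
python3 - <<'E'
from h import *
o=get_obs();print(o["tcp_pos"],tb(o["tcp_pos"]),o["width"],o["wrist_force"])
s=snapshot("wrist");save(s,"wrist5.png")
s=snapshot("side");save(s,"side5.png",(220,130,380,290),3.7)
E
```

```text
[ 0.54208885 -0.01149827  0.15186994] (np.float64(-34.40284959565456), np.float64(1.943339968123266)) 0.5484636461539107 [-4.90957131 -0.93860215  5.29315996]
```

View pics/wrist5.png

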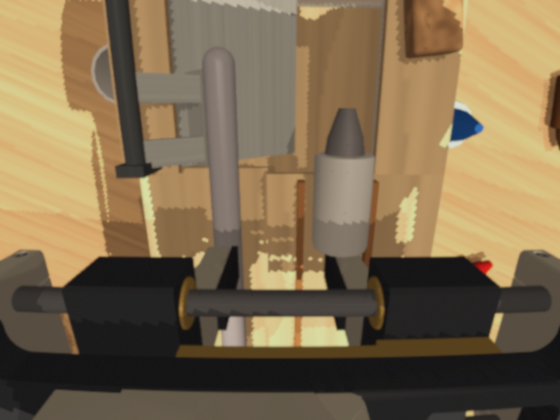

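View pics/side5.png

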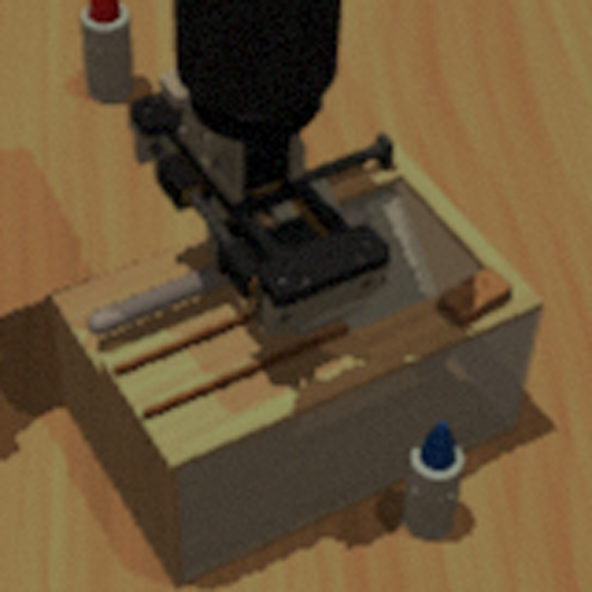

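>>> jog_arm --pt "3.65 1.65 0 0 0 0" --pt "3.65 1.65 0 0 0 0" --pt "3.65 1.65 0 0 0 0" --pt "3.65 1.65 0 0 0 0" --pt "3.65 1.65 0 0 0 0" --pt "3.65 1.65 0 0 0 0" --pt "0 0 0 0 0 0" --pt "0 0 0 0 0 0"

```text
t: 7.63
tcp_pos: [0.5647, -0.0013, 0.152]
tool_rot: [-3.07, -0.668, 0.003]
wrist_force: [-3.9, -0.7, 6.5]
width: 0.549
```

```bash
python3 - <<'E'
from h import *
o=get_obs();print(o["tcp_pos"],tb(o["tcp_pos"]),o["width"],o["wrist_force"])
s=snapshot("wrist");save(s,"wrist6.png")
s=snapshot("side");save(s,"side6.png",(220,130,380,290),3.7)
E
```

```text
[ 0.56471631 -0.00126891  0.15202037] (np.float64(-9.570694783300677), np.float64(1.8682021711203671)) 0.5492845293273242 [-3.9281623  -0.67691238  6.50428712]
```

View pics/wrist6.png

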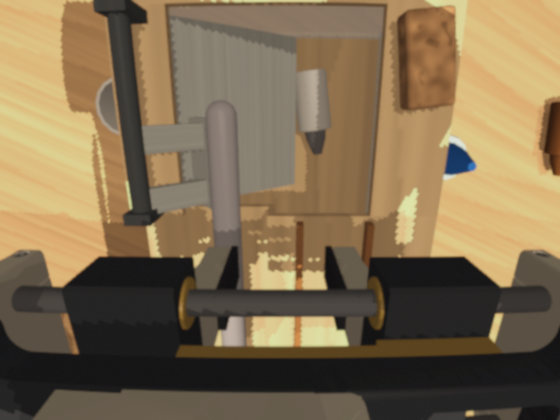

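View pics/side6.png

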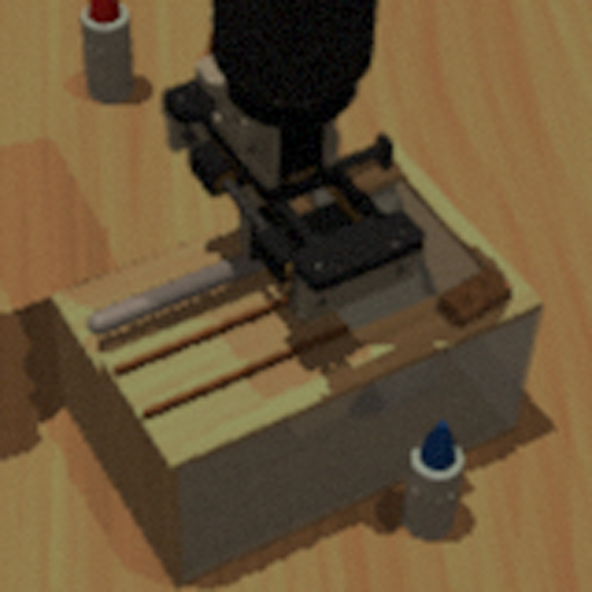

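The bottle has dropped through and shows inside at wrist pixel (312,105). I'll check its height before letting the flap up.

```bash
python3 - <<'E'
from h import *
s=snapshot("wrist");W=cloud(s);x,y=tb(W);z=W[...,2]*1e3
for u,v in((312,85),(312,105),(316,140),(345,100),(345,180),(285,100)):print(u,v,x[v,u].round(),y[v,u].round(),z[v,u].round())
save(s,"wrist7.png",(150,0,470,230),2.4)
E
```

```text
312 85 91.0 -24.0 37.0
312 105 75.0 -24.0 36.0
316 140 45.0 -29.0 29.0
345 100 80.0 -58.0 5.0
345 180 4.0 -62.0 6.0
285 100 78.0 -1.0 72.0
```

View pics/wrist7.png

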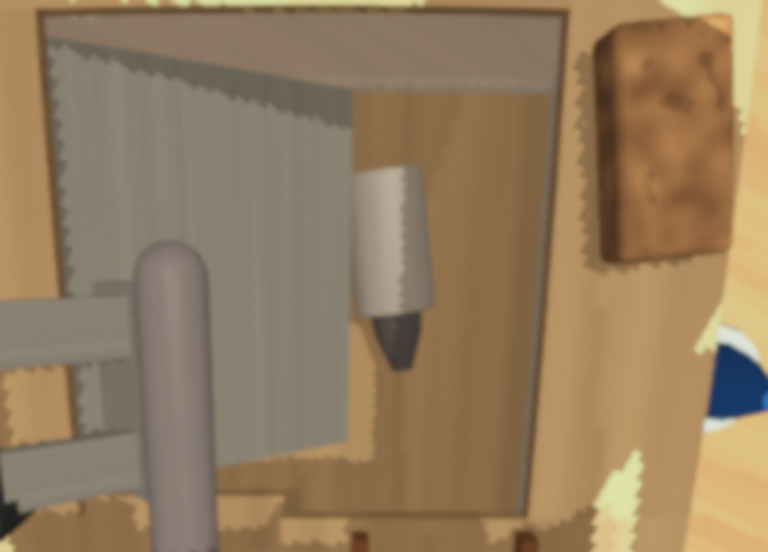

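The bottle lies on the box floor with its top at about 36 mm, inside the walls and clear of the flap. I'll ease the flap shut by raising the fingers.

>>> jog_arm --pt "0 0 4 0 0 0" --pt "0 0 4 0 0 0" --pt "0 0 5 0 0 0" --pt "0 0 5 0 0 0" --pt "0 0 5 0 0 0" --pt "0 0 5 0 0 0" --pt "0 0 5 0 0 0" --pt "0 0 10 0 0 0"

```text
t: 8.45
tcp_pos: [0.565, -0.0014, 0.1946]
tool_rot: [-3.07, -0.667, 0.003]
wrist_force: [-0.1, 0.4, -0.6]
width: 0.551
```

>>> jog_arm --pt "0 0 15 0 0 0" --pt "0 0 15 0 0 0" --pt "0 0 15 0 0 0" --pt "0 0 15 0 0 0" --pt "0 0 0 0 0 0" --pt "0 0 0 0 0 0" --pt "0 0 0 0 0 0" --pt "0 0 0 0 0 0"

```text
t: 9.12
tcp_pos: [0.5652, -0.0014, 0.2543]
tool_rot: [-3.07, -0.667, 0.002]
wrist_force: [-0.1, 0.5, 0.4]
width: 0.549
```

```bash
python3 - <<'E'
from h import *
o=get_obs();print(o["t"],o["tcp_pos"],o["wrist_force"],np.abs(o["joint_velocities"]).max())
s=snapshot("wrist");save(s,"wrist8.png");W=cloud(s);x,y=tb(W);z=W[...,2]*1e3
m=(x>20)&(x<120)&(y>-48)&(y<20);print("flap z",np.nanpercentile(z[m],[5,50,95]))
m=(x>-20)&(x<75)&(y>25)&(y<45)&(z<200);print("bar top",np.nanmax(z[m]))
s=snapshot("side");save(s,"side8.png",(200,90,400,290),3)
E
```

```text
9.1167 [ 0.56516593 -0.00135328  0.25430889] [-0.0644364   0.49375946  0.43947647] 0.002156737667378061
flap z [138.45161415 140.46090771 344.41263489]
bar top 183.8604783738808
```

View pics/wrist8.png

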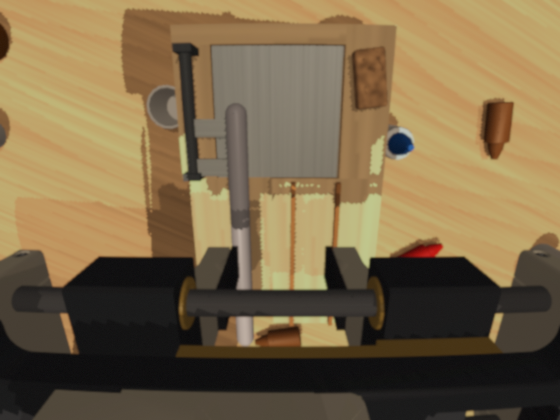

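View pics/side8.png

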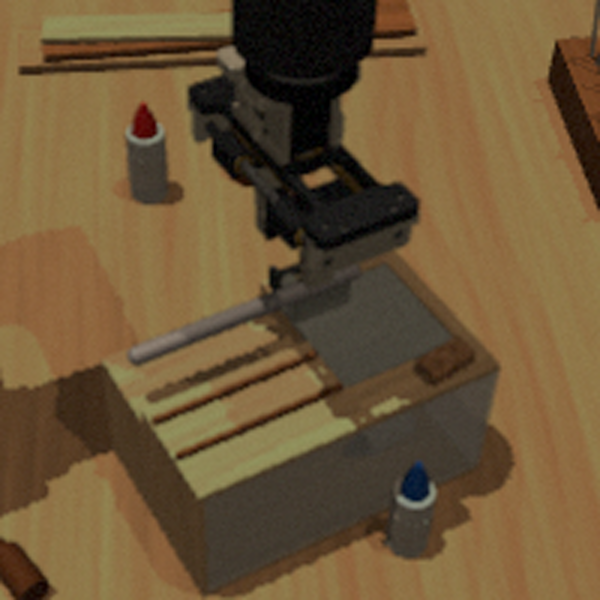

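The flap is flush with the deck at 140 mm and the bar top is back at 184 mm. The trough is empty, the arm is clear and still, and the bystanders are in place.

```bash
python3 -c "
from workcell import *
print(job_done())"
```

```text
the job is handed in; nothing more can be done
None
```

The bottle is in the scrap box and the flap is shut; I handed the job in after about 9 s of robot time. One finger pressed the push bar down to about 0.65–0.7 rad while the other pushed the bottle along the trough, at about 5 N or less sideways on the wrist, until it dropped in.

**Last checks:**
- **Bottle:** before I let the flap shut, it lay on the box floor with its top at about 36 mm, inside the walls.
- **Flap:** it sits flush with the deck at 140 mm, and the bar is back at its shut height.
- **Arm:** the fingers are at 254 mm, clear of everything, and the arm is still with no load on the wrist.
- **Bystanders:** those in the last pictures look unmoved, judged by eye and not measured. The balsa stick and one of the far glue bottles were out of view, but the arm never went near them.

No check failed or disagreed. The side and top cameras differed by about 3–5 mm on the bottle's position, which was close enough for this job.

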